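# Snap the lid of a chip carrier home and hold the carrier up for hand-over

## Task

The clear lid of the grey carrier with the blue chip box inside has only been laid on: press it down until it is fully home and both blue end catches have snapped over its edge. Then lift the whole carrier by the handle of its lid and finish while holding it in the air about 15 cm above the bench, still and level, ready for a colleague to take. The chips inside lie loose, so never tip the carrier, and leave the closed, empty spare carrier and the other things on the bench where they are.

Things in the scene. Friction and masses are not known exactly. Their poses are not given: they have to be found in the camera images.
- carrier: Grey carrier to be handed over: open box 80 x 110 mm, rim 40 mm high, loose on the bench, a blue chip box inside. 0.4 to 0.8 kg with lid and load. Origin: centre of its underside; x along the 80 mm width, y along the 110 mm length, z up. A sprung blue catch at each end (+y, -y), 30 mm wide, reaches 68 mm from the centre and 57 mm up. Too wide to grip round its body.
- lid: Its clear lid, loose: plate 84 x 114 x 5 mm, with a 16 mm deep skirt inside the box walls (1.25 mm play). Origin: centre of the plate's underside; axes as the carrier's. At the start it rests level on the catches' sloping noses, origin 52 mm above the carrier's underside; home it rests on the rim at 40 mm. Press the handle's top, or one end after the other: 10 to 18 N in all.
- lid_grip (a point): Middle of the bar of the lid's aluminium bow handle, 36 mm above the underside of the plate. The bar runs along the lid's y: 92 mm long, 14 mm thick (along x), 12 mm high, its top 6 mm above this point; below it 25 mm are free above the plate between two posts 62 mm apart.
- catch_left (a joint): Sprung catch at the carrier's +y end, rad: 0 = upright, before the press and again when hooked over the lid; grows to about 0.12 while the lid's edge pushes it outward. Hooked, it leaves the lid 0.8 mm of play and the lid carries the box; a lid not snapped under both catches stays proud and comes off alone.
- catch_right (a joint): The same at the carrier's -y end.
- chip_box: The closed blue box of chips lying loose inside the carrier, 64 x 94 x 18 mm; origin: centre of its underside, 6 mm above the carrier's underside. Nothing to be done with it.
- spare_carrier: A second carrier of the same kind and size, empty and already closed (its lid home, catches over it); loose. A bystander. Origin: centre of its underside, total height 82 mm.
- loupe: Black loupe standing on the bench, 33 mm across, 29 mm high; bystander; origin: centre of its underside.
- specimen_jar: White screw-top jar, 47 mm across, 50 mm high; bystander; origin: centre of its underside.
- kapton_roll: Roll of amber tape lying flat, 66 mm across, 13 mm high; bystander; origin: centre of its underside.
- ipa_bottle: White wash bottle with a red nozzle, 53 mm across, 155 mm high; bystander; origin: centre of its underside.
Not all that is in view belongs to the job. Leave any yellow look-alike of the lid alone. What is shaped like the carrier but orange is not meant.

How it is judged:
By the outcome, as a careful person would: the job done as asked, in the order asked, and still so for the second after the job is handed in, while the arm keeps its last pose, push and grip.
It also fails if it takes over 51 s, if anything falls off the work surface, if the arm or the gripper's body presses on something with over 40 N, if the wrist force passes 120 N, or if a joint passes its speed limit or range.

## Robot

A 6-joint arm with a two-finger parallel gripper is mounted at the origin on a cart in front of the work surface, level with it; the furniture and walls round the work are solid. World frame = base frame: x ahead of the robot, y to its left, z up, the work surface at z = 0. Lengths are in m, angles in rad, forces in N, time in s.
With the tool pointing down it reaches from about 0.35 to 0.85 m from the base axis. Payload 8.1 kg.
Tool frame: the origin (TCP) lies between the finger pads; the fingertips stand 11 mm ahead of it and the grasp point (between the pads) lies 8 mm behind it; z points along the fingers, y is the line along which they close (so a half turn about z gives the same grasp; the last joint's range is limited). The gripper opens to 85 mm and grips with 20 to 120 N. Pads are 22 mm wide; open, the fingers measure 114 mm over their backs; the gripper's body (76 mm by 85 mm) begins 54 mm behind the grasp point. The pads swing forward as they close: fully open they stand 13 mm farther back than shut.
Start: joints at [1.237, 0.13, 1.488, -0, 1.523, -0.085], TCP at [0.148, 0.582, 0.242] pointing down, gripper open.
Joint ranges: [-2.96, 2.96], [-0.89, 2.26], [0.02, 2.5], [-1.34, 4.48], [0, 2.73], [-2.66, 2.66]. Speed limits (rad/s): [2.39, 2.39, 2.79, 3.14, 3.14, 3.14].

## Interface

Orientations are given as a unit quaternion [x, y, z, w].
In Python, from rig import readout, viewer, ctrl gives the robot as it stands.
- The arm moves only by the tool jog_arm, never from a script. Its argument "steps" is a list of rows, each an object with "delta_pos": the shift along the world's x, y, z in cm, a list of three; "twist": the turn about the world's z in degrees. In form: [{"delta_pos": [tx, ty, tz], "twist": twist}, ...]. A call has 1 to 8 rows; each row is the pose to reach, as a shift and turn from the pose commanded when the call began; what a row does not reach only later rows make up. A row lasts 1/10 s, in which the tool goes at most 50 mm and 8.59 degrees, less where a joint would pass 70% of its speed; a pose out of reach is approached as far as the arm can. A call with a gripper value outside its range is refused whole. "hand" is the opening in per cent of the stroke, from 0 (shut) to 100 (fully open), set as the call begins (left out, the last holds). The fingers move at their own pace and stop on an object; "newtons" is the grip in N (left out, the last holds). Time passes only in rows, so rows that repeat a pose let the fingers close. It gives the time, the measured TCP pose, the force, the opening and the grip force at its end, in the units of the state.
- readout.read_state(): the state, without advancing time (a new reading comes with each control period).
- viewer.grab_frame(name): name is "scene" or "top" or "wrist"; returns (picture, depth): 400x640x3 uint8, red, green, blue; 400x640 float32, m along the optical axis (not along the pixel's ray), 0 where there is no reading.
- viewer.camera_params(name): a dict with "camera_matrix" (3x3 intrinsics, pixels), "rvec" (rotation vector, rad) and "tvec" (3), from world to camera coordinates, as OpenCV has them. Camera axes: x right, y down, z forward; pixel columns grow to the right and rows downward; lengths in m; the calibration is good to about 2 mm. A picture is of the moment at which its call begins: read the wrist's pose just before it. camera_params takes no time and is no camera call; for the wrist camera it gives the pose at the moment of the call.
- ctrl.close_job(): hands the job in; it is judged then, once.
The state is a dict: "time_s": time; "q": joint angles; "qvel": joint speeds; "joint_torque": joint torques, N m; "position": TCP position; "eef_rot": TCP orientation; "wrist_force": force on the tool from outside, world axes, zero at the start; "wrist_torque": the same for the moment, N m; "finger_gap": opening from 0.0 (shut) to 1.0 (fully open); "gripper_force": force on a finger pad.
Only numpy, scipy, OpenCV 4.12 (cv2) and the standard library are available. Lean on these libraries where they do the work, as an engineer would, in place of code of your own. Each camera call takes 0.05 s, during which the arm holds its last target. There are 200 camera calls.

## Working session

There is one attempt and no reset: what is moved stays moved. The work goes in short steps, Python scripts to look and compute and a tool call to move; the robot and the scene stay as the last step left them, time stands still between calls to the robot, and variables do not carry over. Pictures are saved under pics/ and viewed, at most 10 in all, crops included, and the job is handed in when it is done.

Besides the shell and the picture viewer there is one more tool, called after "Call:" as name(argument=value, ...) on one line, values as JSON. jog_arm: Moves the arm, as the interface text tells. Its arguments: {"type":"object","properties":{"steps":{"type":"array"},"hand":{"type":"number"},"newtons":{"type":"number"}},"required":["steps"]}

```bash
mkdir -p pics
cat > h.py <<'E'
import numpy as np, cv2
from rig import readout, viewer, ctrl
def grab(n):
    p=viewer.camera_params(n); im,d=viewer.grab_frame(n)
    np.savez(f'/tmp/{n}.npz',im=im,d=d,K=p['camera_matrix'],r=np.array(p['rvec'],float),t=np.array(p['tvec'],float)); return im,d
def load(n):
    z=np.load(f'/tmp/{n}.npz'); return z
def cloud(z):
    K=z['K'];d=z['d'];R=cv2.Rodrigues(z['r'])[0]
    v,u=np.mgrid[:d.shape[0],:d.shape[1]]
    P=np.stack([(u-K[0,2])/K[0,0]*d,(v-K[1,2])/K[1,1]*d,d],-1)
    W=(P-z['t'].ravel())@R; W[d==0]=np.nan; return W
def ray(z,u,v,h):
    K=z['K'];R=cv2.Rodrigues(z['r'])[0]; c=-R.T@z['t'].ravel()
    r=R.T@np.array([(u-K[0,2])/K[0,0],(v-K[1,2])/K[1,1],1]); return c+r*(h-c[2])/r[2]
E
python3 - <<'E'
from h import *
for n in('scene','top'):
    im,d=grab(n); cv2.imwrite(f'pics/{n}0.png',im[...,::-1])
s=readout.read_state(); print(s)
E
```

```text
{'time_s': 0.1, 'q': array([ 1.23659553e+00,  1.31079939e-01,  1.48916656e+00,  1.26456781e-06,
        1.52300788e+00, -8.54107083e-02]), 'qvel': array([ 0.00012993, -0.00184573, -0.00103742, -0.00083444, -0.00058879,
        0.0011109 ]), 'joint_torque': array([ 8.56979314e-04, -5.70950782e+01, -5.01940405e+01, -2.60245597e-04,
        8.16624379e-03, -4.63471480e-06]), 'position': array([0.14756638, 0.58107953, 0.24135482]), 'eef_rot': array([ 1.24074461e-01,  9.92272562e-01, -8.12514209e-04, -1.73661967e-04]), 'wrist_force': array([-0.05500125, -0.08472163,  0.24305555]), 'wrist_torque': array([-0.01722552, -0.04444413, -0.0044319 ]), 'gripper_force': 0.0, 'finger_gap': 1.00041815147573}
```

View pics/scene0.png

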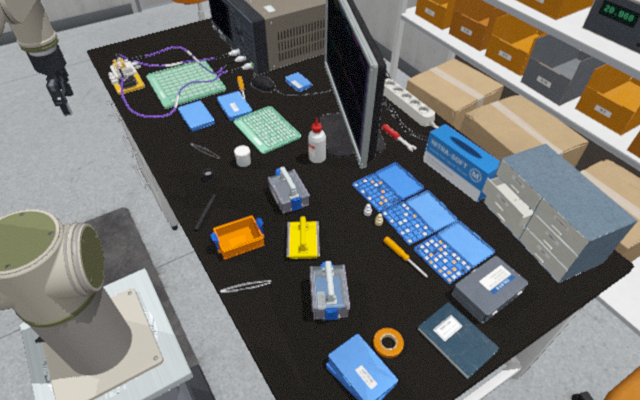

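View pics/top0.png

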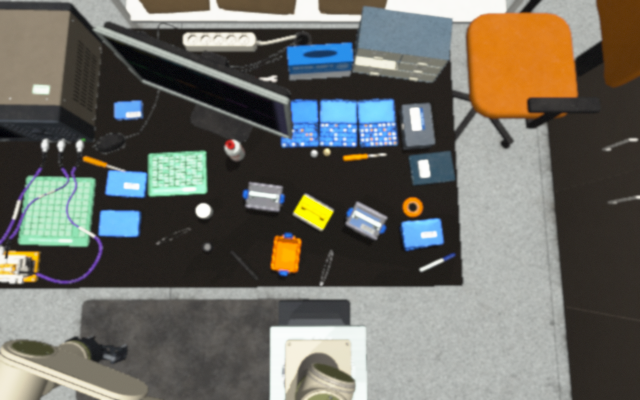

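The scene view shows two grey carriers, at (289,190) and (329,290). They appear in the top view at (265,197) and (366,220). I'll enlarge both to tell them apart.

Run:
```python
from h import *
z=load('scene'); im=z['im'][...,::-1]
t=load('top'); it=t['im'][...,::-1]
f=lambda a:cv2.resize(a,(400,300),interpolation=cv2.INTER_CUBIC)
A=np.vstack([np.hstack([f(im[152:227,240:340]),f(im[250:325,280:380])]),np.hstack([f(it[167:227,225:305]),f(it[190:250,326:406])])])
cv2.imwrite('pics/c1.png',A)
for n,z,pts in(('scene',z,[(289,190),(329,290)]),('top',t,[(265,197),(366,220)])):
    W=cloud(z)
    for u,v in pts:
        print(n,(u,v),W[v,u].round(3),ray(z,u,v,.06).round(3))
W=cloud(t)
for c in [(.06,)]:
    m=(W[...,2]>.03)&(W[...,2]<.12)
    n,l,st,ce=cv2.connectedComponentsWithStats(m.astype('uint8'))
    for i in range(1,n):
        if st[i,4]>30: 
            P=W[l==i]; print(ce[i].round(),st[i,4],np.nanmedian(P,0).round(3),P.max(0).round(3),P.min(0).round(3))
```

```text
scene (289, 190) [0.581 0.166 0.045] [0.574 0.153 0.06 ]
scene (329, 290) [ 0.483 -0.193  0.095] [ 0.495 -0.175  0.06 ]
top (265, 197) [0.578 0.175 0.081] [0.581 0.177 0.06 ]
top (366, 220) [ 0.499 -0.156  0.092] [ 0.502 -0.161  0.06 ]
[627.  39.] 1632 [ 1.148 -1.109  0.076] [ 1.323 -1.057  0.12 ] [ 0.978 -1.123  0.03 ]
[ 74. 109.] 2664 [0.843 0.783 0.07 ] [1.179 1.095 0.12 ] [0.584 0.772 0.03 ]
[350.  62.] 3103 [ 1.037 -0.085  0.098] [1.203 0.099 0.12 ] [ 1.008 -0.429  0.03 ]
[220.  40.] 762 [1.155 0.347 0.041] [1.185 0.478 0.052] [1.131 0.221 0.03 ]
[218. 110.] 380 [0.863 0.327 0.116] [0.968 0.587 0.12 ] [0.768 0.085 0.099]
[418. 125.] 1226 [ 0.838 -0.353  0.043] [ 0.919 -0.299  0.053] [ 0.763 -0.409  0.03 ]
[109. 141.] 217 [0.784 0.723 0.035] [0.812 0.763 0.047] [0.756 0.686 0.03 ]
[235. 151.] 204 [0.733 0.272 0.091] [0.769 0.31  0.119] [0.719 0.257 0.03 ]
[264. 196.] 900 [0.583 0.182 0.047] [0.635 0.249 0.09 ] [0.538 0.113 0.032]
[314. 211.] 119 [0.534 0.013 0.057] [0.561 0.053 0.063] [ 0.508 -0.024  0.033]
[366. 220.] 935 [ 0.499 -0.161  0.058] [ 0.563 -0.094  0.101] [ 0.442 -0.23   0.032]
[203. 210.] 160 [0.539 0.384 0.05 ] [0.56  0.407 0.058] [0.516 0.363 0.031]
[423. 233.] 923 [ 0.46  -0.357  0.035] [ 0.507 -0.289  0.047] [ 0.416 -0.425  0.03 ]
[ 19. 267.] 1025 [0.351 0.967 0.09 ] [0.469 1.045 0.12 ] [0.304 0.778 0.03 ]
[286. 254.] 274 [0.391 0.107 0.041] [0.46  0.154 0.062] [0.326 0.06  0.031]
[317. 360.] 266 [0.063 0.007 0.078] [0.071 0.067 0.12 ] [ 0.019 -0.061  0.03 ]
```

View pics/c1.png

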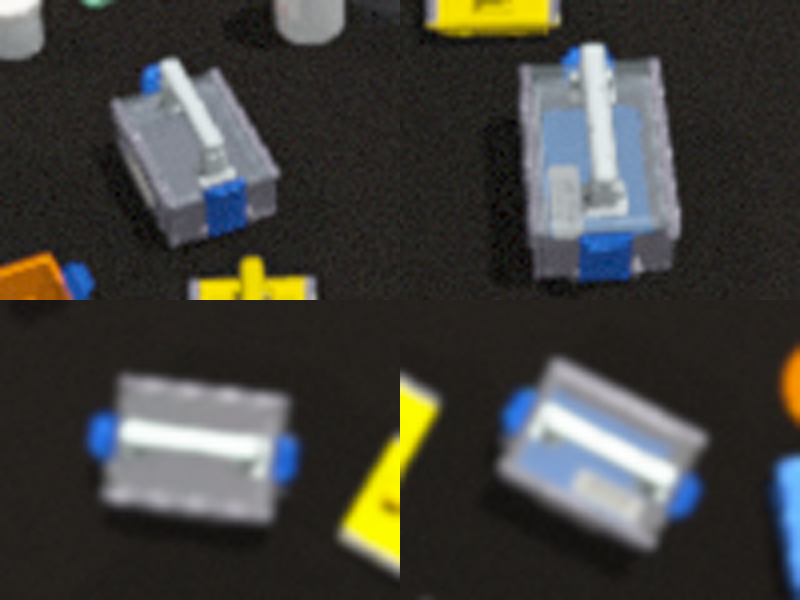

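The scene view's lower-right crop and the top view's right carrier both show the blue box under a raised lid. That carrier is at about (0.500, -0.161), and its handle top at about 0.094 m matches the unseated height. The bar runs at about 26° in the picture. The other carrier, at (0.58, 0.18), is the empty spare. I'll move over the target and look with the wrist camera.

Call:
jog_arm(steps=[{"delta_pos":[3.5,-3,0.5],"twist":-7},{"delta_pos":[7,-6,1],"twist":-14},{"delta_pos":[10.5,-9.5,1.5],"twist":-21},{"delta_pos":[14,-13,2],"twist":-28},{"delta_pos":[17.5,-16.5,2.5],"twist":-35},{"delta_pos":[21,-20,3],"twist":-42},{"delta_pos":[24,-24,3],"twist":-49},{"delta_pos":[26,-28,3],"twist":-56}])

```text
time_s: 0.9
position: [0.4091, 0.2995, 0.2721]
eef_rot: [0.578, 0.816, -0.0, 0.0]
wrist_force: [-0.4, 0.5, 0.4]
finger_gap: 0.998
gripper_force: 0.0
```

Call:
jog_arm(steps=[{"delta_pos":[2,-4.5,0],"twist":-6},{"delta_pos":[4,-9,0],"twist":-12},{"delta_pos":[5.5,-13.5,0],"twist":-18},{"delta_pos":[6.5,-18,0],"twist":-24},{"delta_pos":[7.5,-23,0],"twist":-30},{"delta_pos":[8,-28,0],"twist":-36},{"delta_pos":[8.5,-33,0],"twist":-42},{"delta_pos":[9,-37.5,0],"twist":-45.5}])

```text
time_s: 1.7
position: [0.4973, -0.0757, 0.272]
eef_rot: [0.848, 0.53, -0.0, -0.0]
wrist_force: [0.5, -0.5, 0.2]
finger_gap: 1.002
gripper_force: 0.0
```

Run:
```python
from h import *
im,d=grab('wrist'); cv2.imwrite('pics/w1.png',im[...,::-1]); print(readout.read_state()['position'])
z=load('wrist');R=cv2.Rodrigues(z['r'])[0];print(-R.T@z['t'].ravel(),R[2])
```

```text
[ 0.49746495 -0.08206039  0.27177922]
[ 5.34053212e-01 -9.78150693e-05  4.02954578e-01] [-0.1438836  -0.2925548  -0.94536194]
```

View pics/w1.png

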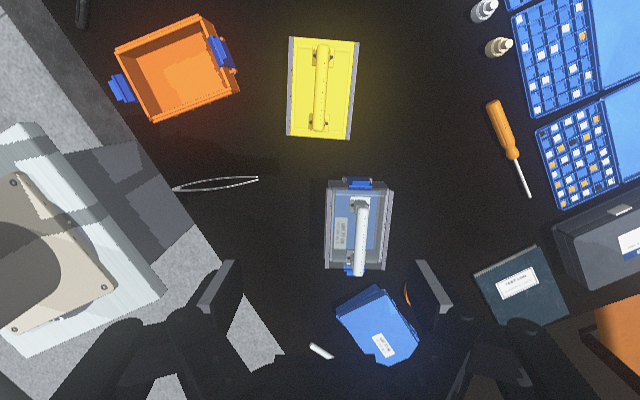

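The wrist view shows the carrier at (358,228), with its bar running from (357,200) to (361,275). The yellow lid at (322,88) is clear of it. I'll fit the bar and plate from the depth data.

```bash
cat >> h.py <<'E'
def fit(n,c=(.5,-.161),rad=.08,bar=(.086,.102),plate=(.05,.064)):
    z=load(n);W=cloud(z)
    near=np.hypot(W[...,0]-c[0],W[...,1]-c[1])<rad
    for nm,(a,b) in(('bar',bar),('plate',plate)):
        m=near&(W[...,2]>a)&(W[...,2]<b)
        k,l,st,_=cv2.connectedComponentsWithStats(m.astype('uint8'),connectivity=8)
        if k<2: print(nm,'none');continue
        P=W[l==1+np.argmax(st[1:,4])] if nm=='bar' else W[m]
        r=cv2.minAreaRect((P[:,:2]*1000).astype('float32'))
        bx=cv2.boxPoints(r); e=[bx[1]-bx[0],bx[2]-bx[1]]; e=max(e,key=lambda q:q@q)
        print(nm,len(P),'c',np.round(r[0],1),'mean',(P.mean(0)*1000).round(1),'size',np.round(r[1],1),'z',np.round(np.percentile(P[:,2],[10,50,90])*1000,1),'axis deg',round(float(np.degrees(np.arctan2(e[1],e[0])))%180,1))
E
python3 - <<'E'
from h import *
fit('wrist'); fit('top')
s=readout.read_state(); print(s['position'],s['eef_rot'],s['q'])
E
```

```text
bar 814 c [ 502.4 -162. ] mean [ 503.5 -158.8   91.7] size [91.3 14.2] z [89.7 92.1 93.1] axis deg 62.2
plate 4458 c [ 502.2 -162.6] mean [ 504.6 -155.8   55.8] size [137.6  84.2] z [54.6 55.7 57.3] axis deg 62.1
bar 119 c [ 502.1 -162.3] mean [ 502.  -162.6   93.3] size [90.  14.3] z [89.7 93.2 96.8] axis deg 62.0
plate 759 c [ 502.6 -163. ] mean [ 501.9 -161.6   57. ] size [134.6  84.1] z [53.3 57.  60.8] axis deg 62.3
[ 0.49746495 -0.08206039  0.27177922] [ 0.84984629  0.52702654 -0.00133993  0.00158479] [-0.26230192 -0.14200932  1.70613717 -0.00412306  1.5769863   0.19826935]
```

Call:
jog_arm(steps=[{"delta_pos":[0.1,-2.5,-2],"twist":-0.5},{"delta_pos":[0.2,-5.5,-5],"twist":-1},{"delta_pos":[0.3,-7.5,-8],"twist":-1.5},{"delta_pos":[0.4,-8.5,-10],"twist":-1.5},{"delta_pos":[0.5,-8.5,-11],"twist":-1.5},{"delta_pos":[0.5,-8.5,-11],"twist":-1.5},{"delta_pos":[0.5,-8.5,-11],"twist":-1.5}], hand=60, newtons=60)

```text
time_s: 2.45
position: [0.5031, -0.1579, 0.1631]
eef_rot: [0.854, 0.521, 0.0, 0.0]
wrist_force: [0.1, 0.5, 0.7]
finger_gap: 0.596
gripper_force: 0.0
```

Run:
```python
from h import *
im,d=grab('wrist'); cv2.imwrite('pics/w2.png',im[...,::-1])
fit('wrist')
s=readout.read_state(); print(s['position'],s['eef_rot'],s['finger_gap'])
n=s['eef_rot'];print(np.degrees(np.arctan2(2*n[1]**2-1,2*n[0]*n[1])))
```

```text
bar 2000 c [ 502.7 -162.4] mean [ 504.2 -158.9   92. ] size [90.8 13.8] z [90.3 92.3 93.3] axis deg 62.4
plate 10245 c [ 502.3 -162.5] mean [ 505.9 -155.5   56.1] size [136.1  83.8] z [54.9 55.9 57.5] axis deg 62.2
[ 0.50357331 -0.15797859  0.16374475] [8.53542130e-01 5.21022935e-01 6.38247161e-04 7.25696137e-04] 0.6033650544020076
-27.198228898098588
```

View pics/w2.png

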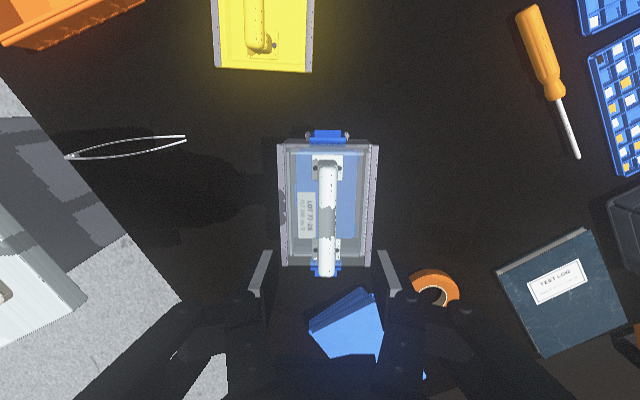

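The wrist view confirms the carrier at (328,205) with its bar between (327,160) and (325,272). The lid is level, and the pads straddle its line. Next I descend astride the bar.

Call:
jog_arm(steps=[{"delta_pos":[-0.1,-0.4,-2],"twist":-0.6},{"delta_pos":[-0.1,-0.4,-4],"twist":-0.6},{"delta_pos":[-0.1,-0.4,-6],"twist":-0.6},{"delta_pos":[-0.1,-0.4,-7.5],"twist":-0.6},{"delta_pos":[-0.1,-0.4,-8.4],"twist":-0.6},{"delta_pos":[-0.1,-0.4,-8.4],"twist":-0.6},{"delta_pos":[-0.1,-0.4,-8.4],"twist":-0.6}], hand=40)

```text
time_s: 3.2
position: [0.5023, -0.1626, 0.0792]
eef_rot: [0.856, 0.516, 0.0, 0.0]
wrist_force: [0.6, -0.6, -0.7]
finger_gap: 0.4
gripper_force: 0.0
```

Call:
jog_arm(steps=[{"delta_pos":[0,0,0],"twist":0},{"delta_pos":[0,0,0],"twist":0},{"delta_pos":[0,0,0],"twist":0},{"delta_pos":[0,0,0],"twist":0},{"delta_pos":[0,0,0],"twist":0},{"delta_pos":[0,0,0],"twist":0},{"delta_pos":[0,0,0],"twist":0},{"delta_pos":[0,0,0],"twist":0}], hand=0, newtons=60)

```text
time_s: 4.0
position: [0.502, -0.1626, 0.0786]
eef_rot: [0.857, 0.516, 0.0, 0.0]
wrist_force: [0.7, -0.2, 6.1]
finger_gap: 0.149
gripper_force: 59.0
```

The bar is gripped. Now I press down 12 mm gently.

Call:
jog_arm(steps=[{"delta_pos":[0,0,-0.15],"twist":0},{"delta_pos":[0,0,-0.3],"twist":0},{"delta_pos":[0,0,-0.45],"twist":0},{"delta_pos":[0,0,-0.6],"twist":0},{"delta_pos":[0,0,-0.6],"twist":0}])

```text
time_s: 4.5
position: [0.5029, -0.1626, 0.0735]
eef_rot: [0.856, 0.516, 0.001, 0.001]
wrist_force: [3.3, 2.5, 8.4]
finger_gap: 0.149
gripper_force: 60.3
```

Call:
jog_arm(steps=[{"delta_pos":[0,0,-0.1],"twist":0},{"delta_pos":[0,0,-0.2],"twist":0},{"delta_pos":[0,0,-0.3],"twist":0},{"delta_pos":[0,0,-0.4],"twist":0},{"delta_pos":[0,0,-0.4],"twist":0}])

```text
time_s: 5.0
position: [0.5022, -0.1625, 0.0686]
eef_rot: [0.857, 0.516, 0.0, 0.0]
wrist_force: [1.5, 0.5, 6.3]
finger_gap: 0.15
gripper_force: 60.9
```

Call:
jog_arm(steps=[{"delta_pos":[0,0,-0.1],"twist":0},{"delta_pos":[0,0,-0.1],"twist":0},{"delta_pos":[0,0,-0.2],"twist":0},{"delta_pos":[0,0,-0.2],"twist":0},{"delta_pos":[0,0,-0.2],"twist":0}])

```text
time_s: 5.5
position: [0.5022, -0.163, 0.0678]
eef_rot: [0.857, 0.516, 0.0, 0.001]
wrist_force: [-5.8, 0.8, 18.3]
finger_gap: 0.149
gripper_force: 62.5
```

Call:
jog_arm(steps=[{"delta_pos":[0,0,-0.1],"twist":0},{"delta_pos":[0,0,-0.1],"twist":0},{"delta_pos":[0,0,-0.1],"twist":0}])

```text
time_s: 5.8
position: [0.5023, -0.1631, 0.0678]
eef_rot: [0.857, 0.516, 0.0, 0.001]
wrist_force: [-10.0, 2.3, 26.0]
finger_gap: 0.145
gripper_force: 63.7
```

Run:
```python
from h import *
im,d=grab('wrist'); fit('wrist',bar=(.074,.09),plate=(.036,.052))
a=cv2.resize(im[:,:,::-1][120:380,200:460],(780,780))[:600]
s,_=grab('scene'); b=cv2.resize(s[240:330,275:385,::-1],(660,540),interpolation=cv2.INTER_CUBIC)
cv2.imwrite('pics/w3.png',np.hstack([cv2.resize(a,(400,308)),cv2.resize(b,(376,308))]))
# full-scene plane check: plate height along carrier axis, both ends
s=readout.read_state(); print(s['wrist_force'],s['wrist_torque'],s['position'])
z=load('wrist');W=cloud(z);c=np.array([.5023,-.1625]);a=np.radians(62.2)
D=W[...,:2]-c; y=D@[np.cos(a),np.sin(a)]; x=D@[np.sin(a),-np.cos(a)]
for lo in range(-60,70,10):
    m=(y*1000>lo)&(y*1000<lo+10)&(abs(abs(x)-.03)<.01)&(W[...,2]>.02)&(W[...,2]<.06)
    if m.sum()>5: print(lo,m.sum(),(np.median(W[m][:,2])*1000).round(1))
for sgn in(1,-1):
    m=(sgn*y>.054)&(sgn*y<.075)&(abs(x)<.015)&(W[...,2]>.02)&(W[...,2]<.07)
    if m.sum(): print('catch',sgn,m.sum(),W[m][:,2].max()*1000,np.percentile(sgn*y[m],[1,50,99])*1000)
```

```text
bar 5642 c [ 503.8 -162.8] mean [ 505.2 -156.7   80.8] size [89.  38.7] z [78.4 80.8 82.4] axis deg 77.6
plate 14292 c [ 501.8 -163.1] mean [ 512.5 -142.6   44.8] size [122.5  84.1] z [43.5 44.5 46.6] axis deg 62.3
[-9.23200302  2.97038985 26.86220467] [ 0.77281033  1.28316299 -0.03682587] [ 0.50225197 -0.16306162  0.06774435]
-40 104 44.9
-30 489 44.6
-20 668 44.5
-10 896 44.4
0 1035 44.4
10 1106 44.4
20 1164 44.4
30 1221 44.4
40 1325 44.3
50 965 44.2
catch 1 1248 57.67817947058345 [54.13266737 60.02484849 66.05155908]
catch -1 353 56.47081308429949 [54.85794004 60.35080882 69.64829131]
```

View pics/w3.png

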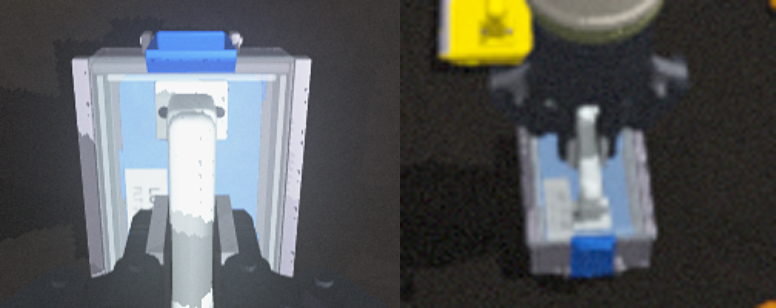

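The left crop shows the +y catch hooked over the plate edge at (190,65). In the right crop the -y catch at (592,257) stands upright against the lid. The plate top is at 44.4 mm, level, and dropped 11.5 mm under 26 N, so the lid looks home. I'll test this with a slow small lift.

Call:
jog_arm(steps=[{"delta_pos":[0,0,0.1],"twist":0},{"delta_pos":[0,0,0.2],"twist":0},{"delta_pos":[0,0,0.3],"twist":0},{"delta_pos":[0,0,0.4],"twist":0},{"delta_pos":[0,0,0.5],"twist":0},{"delta_pos":[0,0,0.6],"twist":0},{"delta_pos":[0,0,0.6],"twist":0},{"delta_pos":[0,0,0.6],"twist":0}], newtons=80)

```text
time_s: 6.7
position: [0.5009, -0.1622, 0.0705]
eef_rot: [0.856, 0.516, -0.001, -0.001]
wrist_force: [0.6, -0.1, -4.2]
finger_gap: 0.145
gripper_force: 77.9
```

Run:
```python
from h import *
im,d=grab('wrist'); im2,_=grab('scene')
b=cv2.resize(im2[230:330,270:390,::-1],(480,400),interpolation=cv2.INTER_CUBIC)
a=cv2.resize(im[140:340,220:440,::-1],(440,400)); cv2.imwrite('pics/w4.png',np.hstack([a,b])[:,:800])
s=readout.read_state(); print(s['wrist_force'],s['wrist_torque'],s['position'],s['eef_rot'])
z=load('wrist');W=cloud(z);c=np.array([.5023,-.1625]);a=np.radians(62.2)
D=W[...,:2]-c; y=D@[np.cos(a),np.sin(a)]; x=D@[np.sin(a),-np.cos(a)]
for lo in range(-60,70,20):
    for sx in(-1,1):
        m=(y*1000>lo)&(y*1000<lo+20)&(abs(sx*x-.03)<.008)&(W[...,2]>.02)&(W[...,2]<.07)
        if m.sum()>5: print(lo,sx,m.sum(),(np.median(W[m][:,2])*1000).round(1))
```

```text
[-1.27643577 -0.35516175 -4.12207321] [0.01604309 0.03541281 0.0193722 ] [ 0.50124299 -0.16230618  0.07079154] [ 8.56511413e-01  5.16127780e-01 -3.60788863e-04 -4.29122519e-04]
-40 -1 191 47.5
-40 1 292 47.5
-20 -1 611 47.1
-20 1 742 47.0
0 -1 858 46.7
0 1 853 46.6
20 -1 963 46.2
20 1 961 46.1
40 -1 900 45.8
40 1 894 45.7
```

View pics/w4.png

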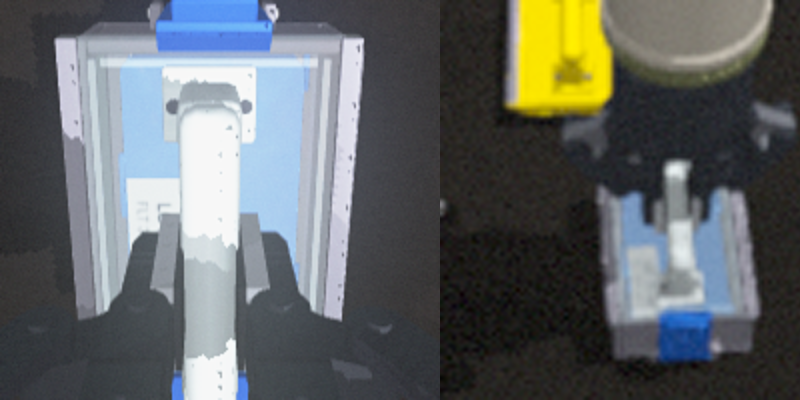

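Call:
jog_arm(steps=[{"delta_pos":[0,0,0.1],"twist":0},{"delta_pos":[0,0,0.2],"twist":0},{"delta_pos":[0,0,0.3],"twist":0},{"delta_pos":[0,0,0.4],"twist":0},{"delta_pos":[0,0,0.5],"twist":0},{"delta_pos":[0,0,0.5],"twist":0}])

```text
time_s: 7.4
position: [0.5019, -0.1625, 0.0765]
eef_rot: [0.857, 0.516, 0.0, 0.0]
wrist_force: [-0.1, -0.5, -5.0]
finger_gap: 0.146
gripper_force: 77.9
```

```bash
cat > chk.py <<'E'
from h import *
im,d=grab('wrist'); grab('scene'); grab('top')
s=readout.read_state(); print(s['wrist_force'],s['wrist_torque'],s['position'],s['eef_rot'])
a=np.radians(62.2)
c=s['position'][:2]; zz=s['position'][2]-.0678
for n in('wrist','scene'):
    z=load(n);W=cloud(z)
    D=W[...,:2]-c; y=D@[np.cos(a),np.sin(a)]; x=D@[np.sin(a),-np.cos(a)]
    m=(abs(y)<.052)&(abs(abs(x)-.028)<.01)&(abs(W[...,2]-.045-zz)<.01)
    k=np.linalg.lstsq(np.c_[x[m],y[m],np.ones(m.sum())],W[m][:,2],rcond=None)[0]
    print(n,'plate n',m.sum(),'slope deg x,y',np.degrees(k[:2]).round(2),'h mm',(k[2]*1000).round(1),'expect',45+zz*1000)
    for sg in(1,-1):
        m=(sg*y>.052)&(sg*y<.08)&(abs(x)<.015)&(W[...,2]>.02)&(W[...,2]<.075+zz)
        if m.sum(): print(' catch',sg,m.sum(),'top z',(np.percentile(W[m][:,2],98)*1000).round(1),'y',(np.percentile(sg*y[m],[2,98])*1000).round(1))
    m=(abs(x)<.08)&(abs(y)<.12)&(abs(W[...,2])<.012); 
    B=W[m]; k=np.linalg.lstsq(np.c_[x[m],y[m],np.ones(m.sum())],B[:,2],rcond=None)[0]; print(' bench slope',np.degrees(k[:2]).round(2),(k[2]*1000).round(1))
E
python3 chk.py
```

```text
[-0.21769598 -0.18508014 -4.5346667 ] [-0.0173983   0.00532613  0.03016405] [ 0.50169508 -0.16246374  0.07627209] [ 8.56519199e-01  5.16115163e-01 -9.77444773e-06 -1.18246507e-05]
wrist plate n 7980 slope deg x,y [-0.17 -1.31] h mm 53.0 expect 53.47208825843708
 catch 1 1430 top z 62.6 y [52.7 67.1]
 catch -1 306 top z 65.2 y [54.3 68.3]
 bench slope [-0.04  0.07] -0.8
scene plate n 470 slope deg x,y [-0.34 -1.33] h mm 53.7 expect 53.47208825843708
 catch -1 176 top z 66.9 y [52.5 69.8]
 bench slope [0.04 0.01] -0.0
```

The force is about 4.5 N, and both catch tops rose with the lid at about 11 mm above the plate at each end. So both are hooked and the lid carries the box. I'll firm the grip and lift smoothly to 15 cm.

Call:
jog_arm(steps=[{"delta_pos":[0,0,0],"twist":0},{"delta_pos":[0,0,0.3],"twist":0},{"delta_pos":[0,0,0.8],"twist":0},{"delta_pos":[0,0,1.6],"twist":0},{"delta_pos":[0,0,2.5],"twist":0},{"delta_pos":[0,0,3.4],"twist":0},{"delta_pos":[0,0,4.3],"twist":0},{"delta_pos":[0,0,5.2],"twist":0}], newtons=110)

```text
time_s: 8.35
position: [0.5019, -0.1626, 0.1294]
eef_rot: [0.857, 0.516, 0.0, 0.0]
wrist_force: [-0.2, -0.2, -4.8]
finger_gap: 0.14
gripper_force: 107.3
```

Call:
jog_arm(steps=[{"delta_pos":[0,0,0.9],"twist":0},{"delta_pos":[0,0,1.8],"twist":0},{"delta_pos":[0,0,2.7],"twist":0},{"delta_pos":[0,0,3.6],"twist":0},{"delta_pos":[0,0,4.5],"twist":0},{"delta_pos":[0,0,5.4],"twist":0},{"delta_pos":[0,0,6.2],"twist":0},{"delta_pos":[0,0,7],"twist":0}])

```text
time_s: 9.15
position: [0.5017, -0.1625, 0.199]
eef_rot: [0.857, 0.516, 0.0, 0.0]
wrist_force: [0.1, -0.1, -4.5]
finger_gap: 0.143
gripper_force: 107.3
```

Call:
jog_arm(steps=[{"delta_pos":[0,0,0.7],"twist":0},{"delta_pos":[0,0,1.3],"twist":0},{"delta_pos":[0,0,1.7],"twist":0},{"delta_pos":[0,0,2],"twist":0},{"delta_pos":[0,0,2],"twist":0},{"delta_pos":[0,0,2],"twist":0},{"delta_pos":[0,0,2],"twist":0},{"delta_pos":[0,0,2],"twist":0}])

```text
time_s: 9.95
position: [0.5015, -0.1624, 0.2179]
eef_rot: [0.857, 0.516, -0.0, -0.0]
wrist_force: [-0.2, 0.5, -5.4]
finger_gap: 0.139
gripper_force: 107.4
```

```bash
python3 chk.py
python3 - <<'E'
from h import *
im=load('scene')['im']; a=load('wrist')['im']
cv2.imwrite('pics/w5.png',np.hstack([cv2.resize(a[140:340,180:460,::-1],(420,300)),cv2.resize(im[190:310,260:410,::-1],(375,300),interpolation=cv2.INTER_CUBIC)]))
E
```

```text
[-0.66627969 -0.93657012 -3.82167766] [-0.00481468 -0.00976347  0.04796747] [ 0.50165489 -0.16243027  0.21814515] [ 8.56514312e-01  5.16123260e-01 -6.65695928e-05 -9.54439653e-05]
wrist plate n 8039 slope deg x,y [-0.2  -1.31] h mm 194.3 expect 195.34515200033795
 catch 1 1426 top z 203.9 y [52.7 67.1]
 catch -1 288 top z 206.5 y [54.5 68.4]
 bench slope [-0.04  0.05] -0.8
scene plate n 592 slope deg x,y [-0.27 -1.48] h mm 195.0 expect 195.34515200033795
 catch 1 5 top z 199.3 y [52.3 55.2]
 catch -1 228 top z 208.3 y [52.5 69.5]
 bench slope [ 0.03 -0.03] -0.0
```

View pics/w5.png

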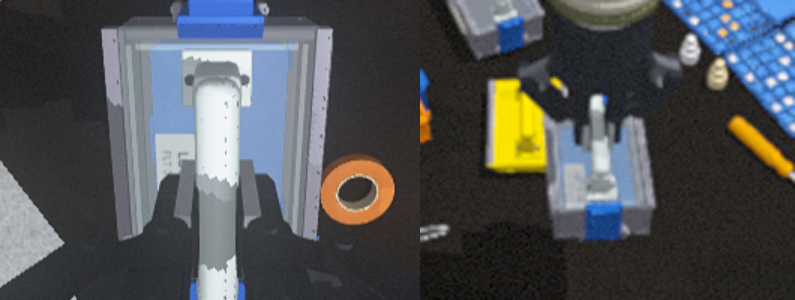

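The picture shows the whole carrier in the air, with the catches over the lid at (220,20) and (603,220). It tilts a steady 1.3°, and its underside is about 15 cm up. Nothing else has moved, so I'm handing in.

```bash
python3 -c "
from rig import ctrl; print(ctrl.close_job())"
```

```text
the job is handed in; nothing more can be done
None
```

The lid is pressed home with both catches snapped over it, and the arm is holding the carrier still by its handle about 15 cm above the bench, tilted about 1.3° from level; the job is handed in.

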